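# Unbolt and open the parts box

## Task

Get at the spare nose pieces in the grey parts box: lift the barrel bolt's handle clear of its notch, draw the bolt fully back out of the staple, then push the hatch cover fully open, away from you. Leave the bolt drawn and the other things where they are.

Things in the scene. Friction and masses are not known exactly. Their poses are not given: they have to be found in the camera images.
- parts_box: Grey sheet-steel parts box, 120 (x) x 230 (y) x 60 mm, fixed. Origin: centre of its underside; z up, x points away from the robot (yaw up to 0.25 rad either way), y to the left. The left half (y 0..0.11) is an opening under a sliding hatch cover; the right half is a closed deck (top at z 0.060) with a barrel bolt: a 12 mm rod along the box's y, its axis at box x 0.010, z 0.082.
- staple (a point): Middle of the steel staple on the hatch cover's right edge, through which the shut bolt's rod stands, stopping the cover. 30 mm (box x) x 8 mm (box y), its top at z 0.098. While shut it is at box x 0.010, y 0.007, z 0.082; it moves with the cover.
- notch (a point): Mouth of the notch in the upright rail that runs along the rod on the side toward the robot (box x -0.006, y -0.045, z 0.112). The rail is 3 mm thick, from box y -0.024 to -0.100, its top at z 0.112; the notch is 14 mm wide and open at the top. Two guides carry the rod at box y -0.014 and -0.106, tops at z 0.093.
- bolt (a joint): Slide of the barrel bolt, m: 0 = shut (rod through the staple), 0.040 = fully drawn; it moves toward the box's -y (right). Friction about 2 N. The rod leaves the staple at about 0.022. It slides only while the handle is lifted out of the notch; otherwise it has 3 mm of play.
- bolt_handle (a joint): Swing of the bolt's handle about the rod, rad: 0 = in the notch, leaning toward the robot 40 degrees above level; it lifts up and away from the robot to its stop at 1.15 (16 degrees past upright). Clear of the rail above about 0.56; upright at 0.87. Light friction (about 0.01 N m): let go past upright it stays up, let go lower it may sink back.
- knob_center (a point): Centre of the black ball knob, 18 mm across, at the end of the bolt's handle, an 8 mm round arm. It is 55 mm from the rod's axis and moves with handle and bolt; shut, handle down: box x -0.032, y -0.045, z 0.117.
- hatch (a joint): Slide of the hatch cover, m: 0 = shut, 0.070 = fully open; it moves toward the box's +x (away from the robot). Friction about 2 N, stays where it is left. Locked (about 2 mm of play) while the rod is in the staple.
- flange_top (a point): Middle of the top edge of the upright flange by which the hatch cover is pushed: 4 mm thick, 70 mm long along the box's y, 26 mm tall over the cover (top edge z 0.090, cover's top z 0.064). Shut: box x -0.020, y 0.058; it moves with the cover. The cover reaches 36 mm in front of the flange, free and flat.
- nose: Bystander: small dark nose piece (19x27 mm, upright) standing on the box's deck behind the bolt. Origin: centre of its underside.
- cup: Bystander: open steel cup, 59 mm across, 64 mm tall, left of the box. Origin: centre of its underside.
- bracket: Bystander: bent sheet bracket 42x81x48 mm, left of the box. Origin: centre of its underside.
- tin: Bystander: flat steel tin 84x121x42 mm, left of the box. Origin: centre of its underside.

How it is judged:
By the outcome, as a careful person would: the job done as asked, in the order asked, and still so for the second after the job is handed in, with the robot touching nothing.
It also fails if it takes over 48 s, if anything falls off the work surface, if the arm or the gripper's body presses on something with over 40 N, if the wrist force passes 120 N, or if a joint passes its speed limit or range.

## Robot

A 6-joint arm with a two-finger parallel gripper is mounted at the origin on the work surface; the furniture and walls round the work are solid. World frame = base frame: x ahead of the robot, y to its left, z up, the work surface at z = 0. Lengths are in m, angles in degrees, forces in N, time in s.
With the tool pointing down it reaches from about 0.325 to 1 m from the base axis. Payload 5.1 kg.
Tool frame: the origin (TCP) lies midway between the tips of the shut fingers; the grasp point (between the pads) lies 19 mm behind it; z points along the fingers, y is the direction in which the jaws open and shut (so a half turn about z gives the same grasp; the last joint's range is limited). The gripper opens to 85 mm and grips with 20 to 120 N. Pads are 22 mm wide; open, the fingers measure 114 mm over their backs; the gripper's body (76 mm by 85 mm) begins 54 mm behind the grasp point. The pads swing forward as they close: fully open they stand 13 mm farther back than shut.
Start: joints at [-80.535, 7.093, 94.555, -0, 78.352, -4.733], TCP at [0.159, -0.63, 0.231] pointing down, gripper open.
Joint ranges: [-149.61, 149.61], [-58.7, 133.49], [1.44, 155.28], [-77.14, 257.14], [18.33, 153.61], [-166.67, 166.67]. Speed limits (degrees/s): [147.25, 147.25, 180, 180, 180, 180].

## Interface

Orientations are given as a 3x3 rotation matrix whose columns are the frame's x, y, z axes.
In Python, from workcell import get_obs, capture, get_calibration, hand_in, trace gives the robot as it stands.
- The arm moves only by the tool apply_moves, never from a script. Its argument "increments" is a list of rows, each a list of 4 numbers: the shift along the tool's x, y, z in m, then the turn about the tool's z in rad. A call has 1 to 10 rows; each row is the pose to reach, as a shift and turn from the pose commanded when the call began, along the tool's axes at that moment; what a row does not reach only later rows make up. A row lasts 1/8 s, in which the tool goes at most 62.5 mm and 10.7 degrees, less where a joint would pass 70% of its speed; a pose out of reach is approached as far as the arm can. A call with a gripper value outside its range is refused whole. "jaw" is the finger opening in m, from 0 to 0.0854, set as the call begins (left out, the last holds). The fingers move at their own pace and stop on an object; "newtons" is the grip in N (left out, the last holds). Time passes only in rows, so rows that repeat a pose let the fingers close. It gives the time, the measured TCP pose, the force and the opening at its end, in the units of the state.
- get_obs(): the state, without advancing time (a new reading comes with each control period).
- capture(name): name is "scene" or "side" or "wrist"; returns the picture (480x640x3 uint8, red, green, blue); there is no depth.
- get_calibration(name): a dict with "mtx" (3x3 intrinsics, pixels), "dist_coeffs" ([k1, k2, p1, p2, k3] as OpenCV has them; the pictures are not rectified), "R" (3x3) and "t" (3): a world point X has camera coordinates R X + t; the wrist camera has in their place "hand_eye" (4x4, takes a point from camera to tool coordinates, whose origin is the TCP and whose axes are the flange's). Camera axes: x right, y down, z forward; pixel columns grow to the right and rows downward; lengths in m; the calibration is good to about 2 mm. A picture is of the moment at which its call begins: read the wrist's pose just before it. get_calibration takes no time and is no camera call.
- hand_in(): hands the job in, once; it reports no verdict.
Trained networks look in the newest picture that a camera, given by its name, has taken for a name from the list of things; names that differ only in an ending like _2 or _b are one class to them, and where a whole thing is asked for, a point or a joint stands for the part that bears it (a point fixed in the world has none). Each returns a list of dicts, best first, with "conf" (0 to 1); they miss things now and then, are a little off and sometimes report something else, mostly with a low value. They report only what shows in the picture. A call takes as long as a camera call.
- trace(target, camera): "mask" (480x640 bool, what is visible of it) and "pixel" ([row, column] in pixels, amid what is visible of it).
The state is a dict: "clock": time; "joint_pos": joint angles; "dq": joint speeds; "joint_efforts": joint torques, N m; "tcp_pos": TCP position; "eef_rot": TCP orientation; "wrist_force": force on the tool from outside, world axes, zero at the start; "moment": the same for the moment, N m; "grip_width": finger opening in m.
Only numpy, scipy, OpenCV 4.12 (cv2) and the standard library are available. Lean on these libraries where they do the work, as an engineer would, in place of code of your own. Each camera call takes 0.05 s, during which the arm holds its last target.

## Working session

There is one attempt and no reset: what is moved stays moved. The work goes in short steps, Python scripts to look and compute and a tool call to move; the robot and the scene stay as the last step left them, time stands still between calls to the robot, and variables do not carry over. Pictures are saved under pics/ and viewed, and the job is handed in when it is done.

Besides the shell and the picture viewer there is one more tool, called after "Request:" as name(argument=value, ...), one argument or row to a line, values as JSON. apply_moves: Moves the arm, as the interface text tells. Its arguments: {"type":"object","properties":{"increments":{"type":"array","items":{"type":"array","items":{"type":"number"}}},"jaw":{"type":"number"},"newtons":{"type":"number"}},"required":["increments"]}

```bash
mkdir -p pics; ls
python3 - <<'E'
from workcell import *
import cv2
o=get_obs(); print(o)
for n in ("scene","side"):
    im=capture(n); cv2.imwrite(f"pics/{n}0.png",im[:,:,::-1])
    c=get_calibration(n); print(n,c)
    for t in ("parts_box","bolt_handle","flange_top","staple","nose","knob_center"):
        r=trace(t,n); print(t,[(round(d['conf'],2),d['pixel'],int(d['mask'].sum())) for d in r[:2]])
E
```

```text
pics
{'clock': 0.0, 'joint_pos': array([-8.05376647e+01,  7.13243423e+00,  9.46359324e+01, -8.65738951e-04,
        7.83514150e+01, -4.72986998e+00]), 'dq': array([ 0.06056064, -0.04463951,  0.05038467,  0.01929508,  0.14512939,
       -0.03839722]), 'joint_efforts': array([ 3.17750610e-04, -4.23611462e+01, -3.65453804e+01, -5.04015543e-05,
        6.80219950e-03,  3.63328866e-06]), 'tcp_pos': array([ 0.15925936, -0.62954402,  0.23004592]), 'eef_rot': array([[ 9.69477990e-01,  2.45178096e-01, -3.58287542e-04],
       [ 2.45178307e-01, -9.69475815e-01,  2.05970479e-03],
       [ 1.57643392e-04, -2.08468279e-03, -9.99997815e-01]]), 'wrist_force': array([0.47898359, 0.48575595, 0.52522919]), 'moment': array([-0.0031266 ,  0.02368981,  0.03787579]), 'grip_width': 0.08533305874512884}
scene {'mtx': array([[462.67388814,   0.        , 317.57346626],
       [  0.        , 462.67388814, 238.91668299],
       [  0.        ,   0.        ,   1.        ]]), 'dist_coeffs': array([-0.08697944,  0.        ,  0.        ,  0.        ,  0.        ]), 'R': array([[ 0.56487537, -0.82503996, -0.01499581]
[... 368 characters left out ...]
0.5, [222.4, 253.5], 1198)]
side {'mtx': array([[594.68315685,   0.        , 321.81316064],
       [  0.        , 594.68315685, 238.82998357],
       [  0.        ,   0.        ,   1.        ]]), 'dist_coeffs': array([-0.03460318,  0.        ,  0.        ,  0.        ,  0.        ]), 'R': array([[-0.75883308, -0.65093431, -0.02137476],
       [-0.35823816,  0.44457837, -0.82098447],
       [ 0.54390971, -0.61533292, -0.57055028]]), 't': array([0.34894482, 0.28011574, 1.05388185])}
parts_box [(0.89, [236.4, 392.9], 3561)]
bolt_handle []
flange_top [(0.56, [228.9, 390.5], 1187)]
staple [(0.75, [230.1, 392.8], 1197)]
nose []
knob_center [(0.69, [227.5, 392.7], 1192), (0.49, [200.7, 407.0], 55)]
```

View pics/scene0.png

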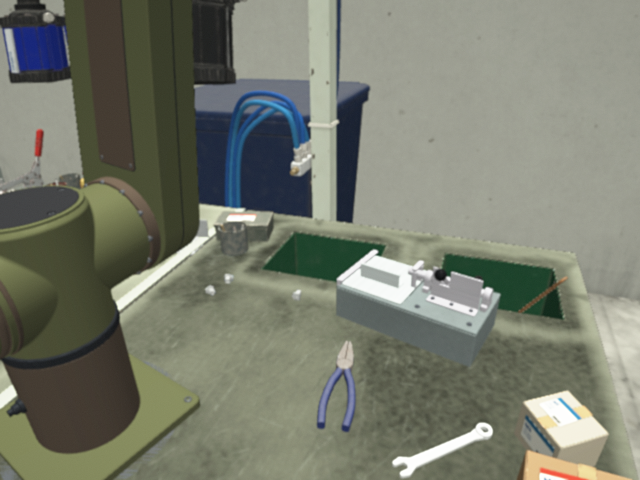

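View pics/side0.png

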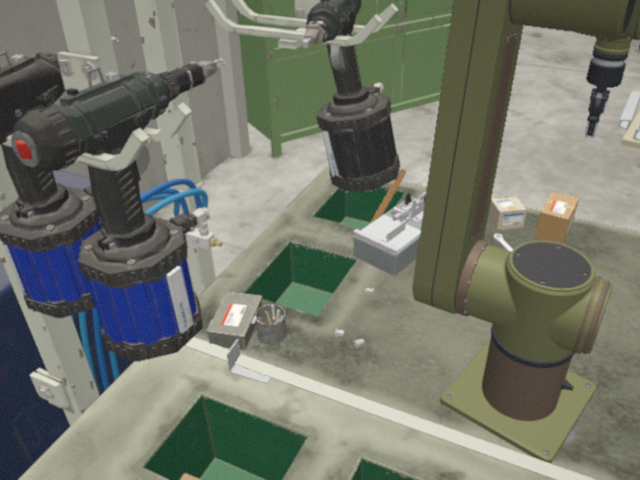

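Run:
```python
import cv2
a=cv2.imread("pics/scene0.png")[210:390,320:530]; cv2.imwrite("pics/scene0c.png",cv2.resize(a,None,fx=3,fy=3,interpolation=cv2.INTER_CUBIC))
a=cv2.imread("pics/side0.png")[160:300,320:480]; cv2.imwrite("pics/side0c.png",cv2.resize(a,None,fx=4,fy=4,interpolation=cv2.INTER_CUBIC))
```

```text
(no output)
```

View pics/scene0c.png

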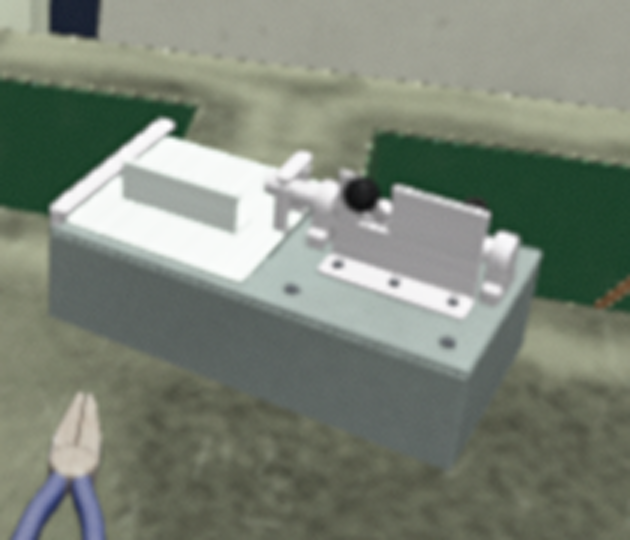

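View pics/side0c.png

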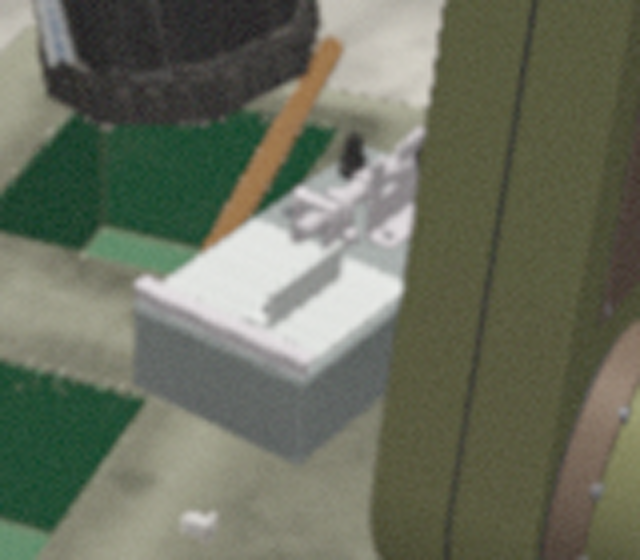

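```bash
cat > h.py <<'E'
import numpy as np, cv2
from workcell import *
from scipy.optimize import least_squares
def proj(c,X):
    r,_=cv2.Rodrigues(c['R']); return cv2.projectPoints(np.array(X,float).reshape(-1,1,3),r,np.array(c['t']),c['mtx'],c['dist_coeffs'])[0][:,0]
def wristcal(o):
    c=get_calibration("wrist"); H=np.array(c['hand_eye']); T=np.eye(4); T[:3,:3]=o['eef_rot']; T[:3,3]=o['tcp_pos']
    M=np.linalg.inv(T@H); c['R']=M[:3,:3]; c['t']=M[:3,3]; return c
def b2w(p,X):
    X=np.atleast_2d(X); c,s=np.cos(p[2]),np.sin(p[2]); return X@np.array([[c,s,0],[-s,c,0],[0,0,1]])+np.array([p[0],p[1],0])
E
python3 - <<'E'
from h import *
S=get_calibration("scene");D=get_calibration("side")
for c in(S,D): print("cam",-np.array(c['R']).T@c['t'])
fs=[((-.032,-.045,.117),(440,274.3)),((-.022,.093,.09),(361,265)),((-.022,.023,.09),(399.3,275.3)),((-.06,-.115,0),(470,365)),((-.06,.115,0),(336.7,315)),((-.06,-.115,.06),(476.7,335)),((.06,-.115,.06),(500,294))]
fd=[((-.06,.115,0),(320+295/4,160+460/4)),((.06,.115,0),(320+135/4,160+385/4)),((-.018,.093,.09),(320+267/4,160+297/4))]
def f(p,full=False):
    a=proj(S,b2w(p,[x for x,_ in fs]))-[u for _,u in fs]; b=proj(D,b2w(p,[x for x,_ in fd]))-[u for _,u in fd]
    return (a,b) if full else np.r_[a.ravel(),b.ravel()]
r=least_squares(f,[.6,-.2,0],loss='soft_l1'); print(r.x); print(*f(r.x,True))
E
```

```text
cam [-0.17101511 -0.48046923  0.45718341]
cam [-0.20807756  0.75109495  0.83872187]
[ 0.42357859 -0.25794154 -0.0180496 ]
[[ 0.61032408  0.57563958]
 [-0.57589069 -2.77573436]
 [ 0.25649022 -0.70241749]
 [ 0.0752054   2.41023495]
 [-0.77608206 -0.13235753]
 [-0.36889846 -1.04492397]
 [ 1.30183045 -0.26099018]] [[ 0.71342207  1.98910447]
 [-0.57850077  0.37636209]
 [ 0.16159776 -1.18818888]]
```

Run:
```python
from h import *
S=get_calibration("scene");D=get_calibration("side")
def tri(a,b):
    n=lambda c,u:cv2.undistortPoints(np.array([[u]],float),c['mtx'],c['dist_coeffs'])[0,0]
    P=[np.c_[c['R'],c['t']] for c in(S,D)]
    X=cv2.triangulatePoints(P[0],P[1],n(S,a),n(D,b))[:,0];X=X[:3]/X[3]
    print(X,proj(S,X),proj(D,X))
tri((215,82),(365,188)); tri((40,80),(145,350)); tri((320+477/3,210+203/3),(320+350/4,160+155/4))
p=[.4236,-.2579,-.018]
print(b2w(p,[(-.032,-.045,.117),(-.020,.058,.09)]))
o=get_obs(); X=b2w(p,[(-.032,-.045,.117)])[0]; print("tool delta to knob",o['eef_rot'].T@(X-o['tcp_pos']))
```

```text
[0.31664608 0.0492676  0.35400035] [[209.45881893  91.88382827]] [[363.09553692 177.80083967]]
[0.28251572 0.51667821 0.34978593] [[37.70556775 83.64451747]] [[142.25851081 343.04475071]]
[ 0.46891405 -0.33744236  0.07962557] [[477.72202669 279.99443007]] [[407.05866224 197.12644993]]
[[ 0.39079523 -0.30231674  0.117     ]
 [ 0.40464718 -0.19954942  0.09      ]]
tool delta to knob [ 0.30475629 -0.26105884  0.11433736]
```

Request:
apply_moves(
  increments=[
    [0.03,-0.026,0,0.03],
    [0.065,-0.056,0,0.06],
    [0.1,-0.087,0,0.1],
    [0.14,-0.12,0,0.14],
    [0.18,-0.152,0,0.18],
    [0.22,-0.187,0,0.22],
    [0.25,-0.215,0,0.25],
    [0.275,-0.24,0,0.266],
    [0.292,-0.255,0,0.266],
    [0.295,-0.261,0,0.266],
  ],
  jaw=0.05,
)

```text
clock: 1.95
tcp_pos: [0.3819, -0.3039, 0.2315]
eef_rot: [[1.0, -0.016, 0.0], [-0.016, -1.0, -0.0], [0.0, 0.0, -1.0]]
wrist_force: [0.7, -0.3, 0.3]
grip_width: 0.05
```

Run:
```python
from h import *
o=get_obs(); im=capture("wrist"); c=wristcal(o)
print(o['clock'],o['tcp_pos'],o['eef_rot'].round(3),o['grip_width'],o['dq'].round(1))
print(c['mtx'],c['dist_coeffs'],get_calibration("wrist")['hand_eye'])
for t in ("knob_center","flange_top","nose","staple"):
    print(t,[(round(d['conf'],2),d['pixel'],int(d['mask'].sum())) for d in trace(t,"wrist")[:2]])
v=im[:,:,::-1].copy(); cv2.imwrite("pics/w1.png",v)
p=[.4236,-.2579,-.018]
B=[(-.032,-.045,.117),(-.022,.093,.09),(-.022,.023,.09),(-.0045,-.024,.112),(-.0045,-.1,.112),(.06,-.115,.06),(-.06,-.115,.06),(.06,.115,.06),(-.06,.115,.06)]
for u,b in zip(proj(c,b2w(p,B)),B): print(b,u.round(1));
```

```text
1.95 [ 0.38186969 -0.3038988   0.23152474] [[ 1.    -0.016  0.   ]
 [-0.016 -1.    -0.   ]
 [ 0.     0.    -1.   ]] 0.049984451674631905 [ 3.7 -3.1  2.7 -0.7  0.6  4.7]
[[350.92024569   0.         315.29471457]
 [  0.         350.92024569 237.78699711]
 [  0.           0.           1.        ]] [0.0052119 0.        0.        0.        0.       ] [[ 1.50267164e-04 -9.48487856e-01 -3.16813453e-01  8.21878938e-02]
 [ 9.99999438e-01  4.74866692e-04 -9.47365740e-04  2.00328201e-03]
 [ 1.04900906e-03 -3.16813132e-01  9.48487395e-01 -1.41798732e-01]
 [ 0.00000000e+00  0.00000000e+00  0.00000000e+00  1.00000000e+00]]
knob_center [(0.85, [208.0, 313.9], 930)]
flange_top [(0.8, [161.8, 196.8], 15402)]
nose [(0.8, [115.6, 356.0], 371)]
staple [(0.79, [161.6, 194.1], 15199), (0.25, [211.7, 313.2], 926)]
(-0.032, -0.045, 0.117) [310.7 222.4]
(-0.022, 0.093, 0.09) [143.2 201.3]
(-0.022, 0.023, 0.09) [228.4 201.5]
(-0.0045, -0.024, 0.112) [282.6 185.1]
(-0.0045, -0.1, 0.112) [384.2 185.3]
(0.06, -0.115, 0.06) [395.7  96.9]
(-0.06, -0.115, 0.06) [386.1 234.6]
(0.06, 0.115, 0.06) [118.1  96.1]
(-0.06, 0.115, 0.06) [140.8 234.1]
```

View pics/w1.png

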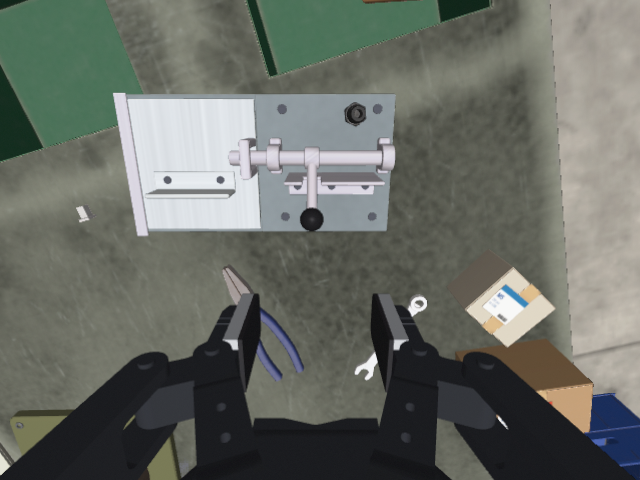

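Request:
apply_moves(
  increments=[
    [0.006,-0.001,0.025,0],
    [0.0115,-0.0014,0.06,0],
    [0.0115,-0.0014,0.09,0],
    [0.0115,-0.0014,0.112,0],
    [0.0115,-0.0014,0.125,0],
    [0.0115,-0.0014,0.125,0],
    [0.0115,-0.0014,0.125,0],
  ],
)

```text
clock: 3.08
tcp_pos: [0.3934, -0.3043, 0.1075]
eef_rot: [[1.0, -0.019, 0.001], [-0.019, -1.0, -0.001], [0.001, 0.001, -1.0]]
wrist_force: [0.4, -0.2, 0.3]
grip_width: 0.0502
```

Run:
```python
from h import *
o=get_obs(); im=capture("wrist"); 
print(o['clock'],o['tcp_pos'],o['wrist_force'],o['dq'].round(1))
cv2.imwrite("pics/w2.png",im[:,:,::-1]); 
a=capture("scene")[210:390,320:530,::-1]; cv2.imwrite("pics/s2.png",cv2.resize(a,None,fx=3,fy=3))
```

```text
3.075 [ 0.39336552 -0.30433489  0.10745313] [ 0.38990801 -0.17904575  0.3330046 ] [ 0.1 -0.4 -0.4  0.1  0.   0.1]
```

View pics/w2.png

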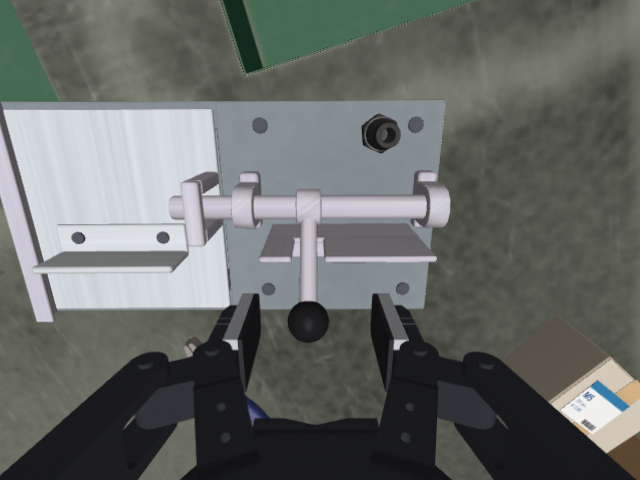

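View pics/s2.png

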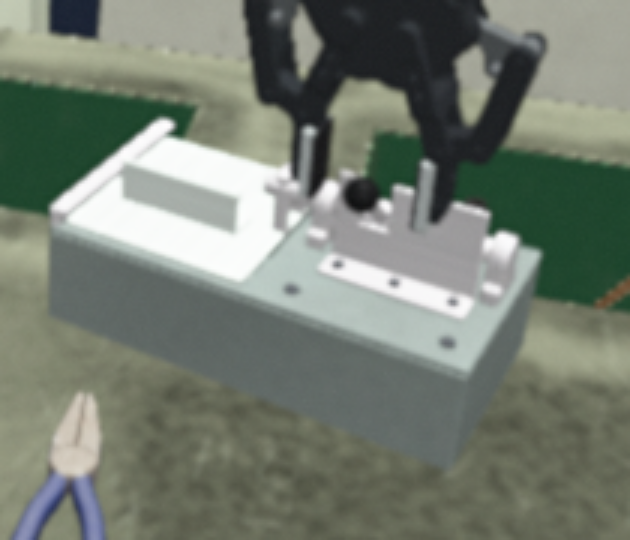

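Run:
```python
from h import *
o=get_obs(); c=wristcal(o)
def ray(u,z):
    n=cv2.undistortPoints(np.array([[u]],float),c['mtx'],c['dist_coeffs'])[0,0]
    R=np.array(c['R']);C=-R.T@c['t'];d=R.T@np.r_[n,1];return C+d*(z-C[2])/d[2]
for u,z in (((308,322),.117),((444,101),.06),((425,309),.06),((34,272),.09),((171,271),.09),((261,262),.112),((435,261),.112),((380,133),.075)): print(u,ray(u,z).round(4))
B=[(-.032,-.045,.117),(.06,-.115,.06),(-.06,-.115,.06),(-.022,.093,.09),(-.022,.023,.09),(-.0075,-.024,.112),(-.0075,-.1,.112)]
U=[(308,322),(444,101),(425,309),(34,272),(171,271),(261,262),(435,261)]
r=least_squares(lambda p:(proj(c,b2w(p,B))-U).ravel(),[.424,-.258,-.018],loss='soft_l1');print(r.x,(proj(c,b2w(r.x,B))-U).round(1).tolist())
K=b2w(r.x,B[:1])[0];print(K,o['eef_rot'].T@(K-o['tcp_pos']))
```

```text
(308, 322) [ 0.3931 -0.303   0.117 ]
(444, 101) [ 0.4838 -0.3726  0.06  ]
(425, 309) [ 0.3654 -0.3726  0.06  ]
(34, 272) [ 0.4072 -0.1676  0.09  ]
(171, 271) [ 0.4064 -0.2351  0.09  ]
(261, 262) [ 0.4193 -0.2837  0.112 ]
(435, 261) [ 0.4185 -0.3572  0.112 ]
(380, 133) [ 0.4695 -0.3384  0.075 ]
[ 0.42724636 -0.25857651 -0.01859876] [[-0.1, -2.7], [4.3, -2.8], [-0.3, 0.5], [-4.9, 0.4], [0.4, 1.4], [-2.9, 0.2], [2.9, 1.2]]
[ 0.394415  -0.3029736  0.117    ] [ 0.00090715 -0.00131329 -0.00934609]
```

Request:
apply_moves(
  increments=[
    [0.0005,-0.0013,0.001,0],
    [0.0005,-0.0013,0.001,0],
    [0.0005,-0.0013,0.001,0],
    [0.0005,-0.0013,0.001,0],
    [0.0005,-0.0013,0.001,0],
  ],
  jaw=0.01,
  newtons=30,
)

```text
clock: 3.8
tcp_pos: [0.3935, -0.3023, 0.1057]
eef_rot: [[1.0, -0.018, 0.0], [-0.018, -1.0, 0.0], [0.0, -0.0, -1.0]]
wrist_force: [-1.2, 2.1, 4.6]
grip_width: 0.0154
```

Run:
```python
from h import *
o=get_obs(); im=capture("wrist"); 
print(o['clock'],o['tcp_pos'],o['wrist_force'],o['grip_width'])
cv2.imwrite("pics/w3.png",cv2.resize(im[150:400,150:470,::-1],None,fx=2.3,fy=2.3)); 
a=capture("scene")[230:310,390:490,::-1]; cv2.imwrite("pics/s3.png",cv2.resize(a,None,fx=6,fy=6,interpolation=cv2.INTER_CUBIC))
```

```text
3.8 [ 0.39353839 -0.30226185  0.10568225] [-1.2140721   2.1018789   4.58471673] 0.015414186294356454
```

View pics/w3.png

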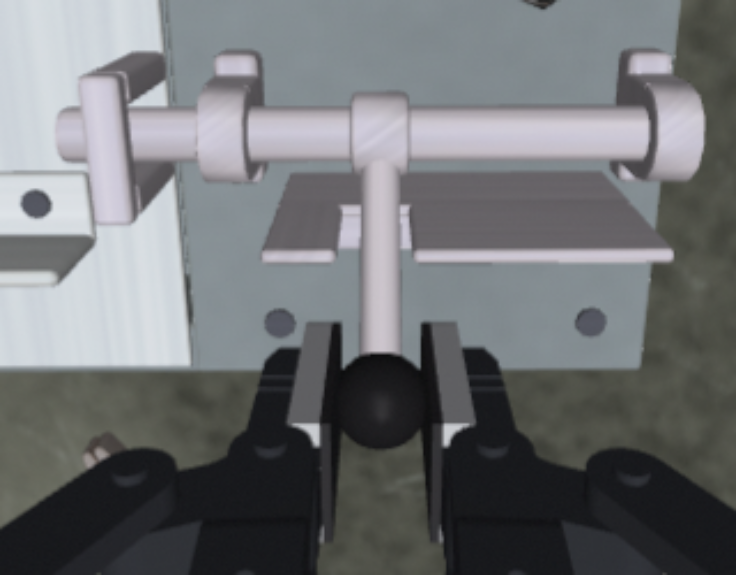

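View pics/s3.png

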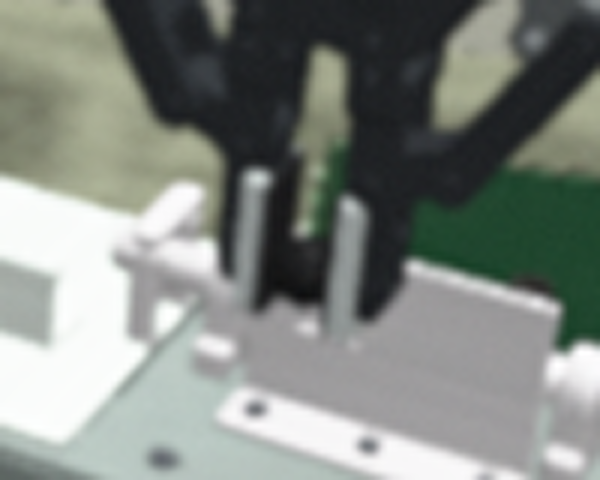

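Request:
apply_moves(
  increments=[
    [0.0037,0,-0.004,0],
    [0.0079,0,-0.0077,0],
    [0.0123,0,-0.011,0],
    [0.017,0,-0.0137,0],
    [0.022,0,-0.016,0],
    [0.0273,0,-0.0178,0],
    [0.0327,0,-0.019,0],
    [0.0381,0,-0.0196,0],
    [0.0381,0,-0.0196,0],
  ],
)

```text
clock: 5.03
tcp_pos: [0.4325, -0.3034, 0.1258]
eef_rot: [[1.0, -0.018, 0.002], [-0.018, -1.0, -0.001], [0.002, 0.001, -1.0]]
wrist_force: [-0.1, 0.7, -0.1]
grip_width: 0.01
```

Run:
```python
from h import *
o=get_obs(); im=capture("wrist"); 
print(o['clock'],o['tcp_pos'],o['wrist_force'],o['grip_width'])
cv2.imwrite("pics/w4.png",cv2.resize(im[150:400,150:470,::-1],None,fx=2.3,fy=2.3)); 
a=capture("scene")[210:310,390:490,::-1]; cv2.imwrite("pics/s4.png",cv2.resize(a,None,fx=5,fy=5,interpolation=cv2.INTER_CUBIC))
```

```text
5.025 [ 0.43252527 -0.30339248  0.12582707] [-0.10750562  0.71930293 -0.1119097 ] 0.009958916922573639
```

View pics/w4.png

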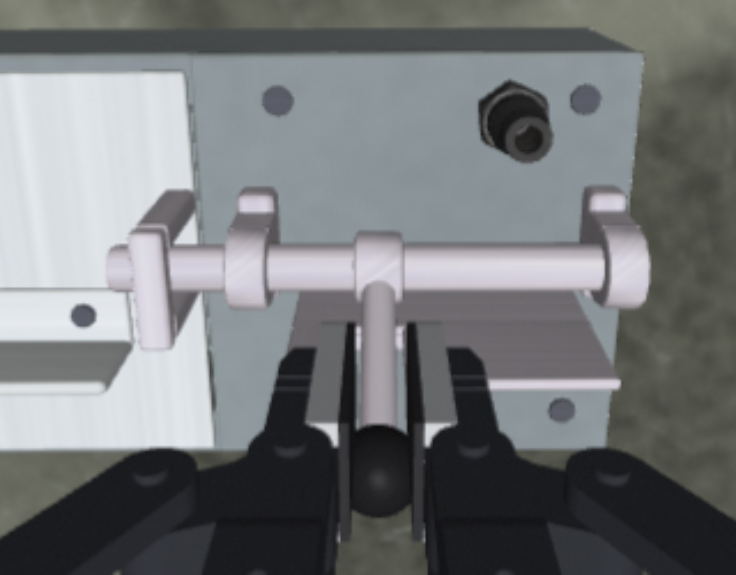

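View pics/s4.png

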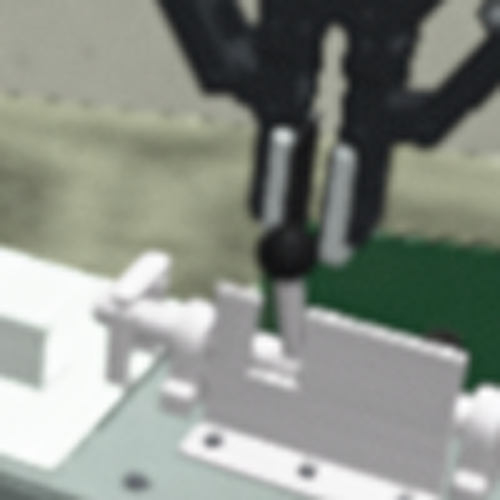

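Request:
apply_moves(
  increments=[
    [0,0,0,0],
    [0,0,0,0],
    [-0.015,0,0,0],
    [-0.035,0,0,0],
    [-0.055,0,0,0],
    [-0.068,0,0.005,0],
    [-0.068,0,0.011,0],
    [-0.068,0,0.011,0],
  ],
  jaw=0.04,
)

```text
clock: 6.12
tcp_pos: [0.3633, -0.3014, 0.1131]
eef_rot: [[1.0, -0.018, -0.001], [-0.018, -1.0, 0.001], [-0.001, -0.001, -1.0]]
wrist_force: [-0.1, -0.1, 0.4]
grip_width: 0.0401
```

Request:
apply_moves(
  increments=[
    [0,0,0,0],
    [0,0,0,0],
    [0,0,0,0],
    [0,0,0,0],
  ],
  jaw=0.0,
)

```text
clock: 6.62
tcp_pos: [0.3637, -0.3017, 0.114]
eef_rot: [[1.0, -0.018, 0.0], [-0.018, -1.0, -0.0], [0.0, 0.0, -1.0]]
wrist_force: [0.1, 0.1, -0.9]
grip_width: -0.0003
```

Run:
```python
from h import *
o=get_obs(); im=capture("wrist"); c=wristcal(o)
print(o['clock'],o['tcp_pos'],o['wrist_force'],o['grip_width'])
cv2.imwrite("pics/w5.png",im[:,:,::-1]); 
p=[.4265,-.2585,-.0186]
for s in (0,.2,.4,.6): print(s,proj(c,b2w(p,[.01-.055*np.cos(.698+s),-.045,.082+.055*np.sin(.698+s)])))
a=capture("scene")[210:310,390:490,::-1]; cv2.imwrite("pics/s5.png",cv2.resize(a,None,fx=5,fy=5,interpolation=cv2.INTER_CUBIC))
```

```text
6.625 [ 0.36365903 -0.30174337  0.11400082] [ 0.05956497  0.12261174 -0.92962621] -0.0002650256748533575
0 [[312.32365349 251.41468388]]
0.2 [[312.10927199 239.601487  ]]
0.4 [[311.90099842 221.11837974]]
0.6 [[311.7160129  196.00443697]]
```

View pics/w5.png

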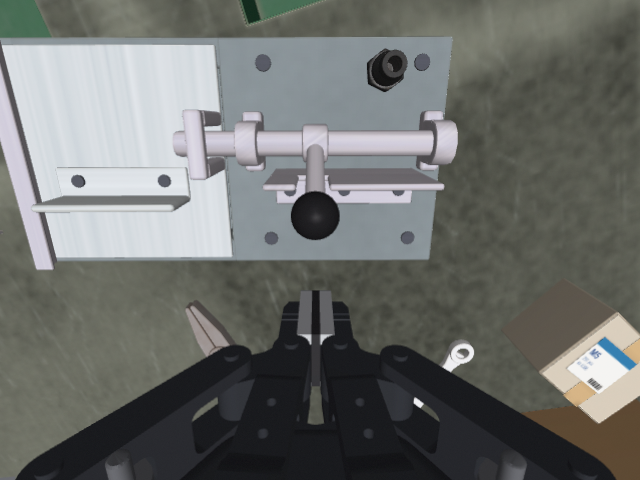

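View pics/s5.png

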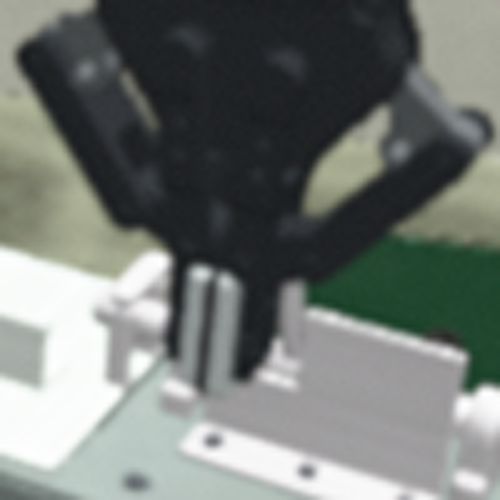

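Request:
apply_moves(
  increments=[
    [0.008,0,-0.003,0],
    [0.018,0,-0.003,0],
    [0.028,0,-0.003,0],
    [0.038,0,-0.003,0],
    [0.046,0,-0.003,0],
    [0.053,0,-0.003,0],
    [0.059,0,-0.003,0],
    [0.063,0,-0.003,0],
    [0.063,0,-0.003,0],
  ],
)

```text
clock: 7.85
tcp_pos: [0.4267, -0.3029, 0.1169]
eef_rot: [[1.0, -0.018, -0.0], [-0.018, -1.0, 0.0], [-0.0, -0.0, -1.0]]
wrist_force: [-0.2, -1.0, 0.5]
grip_width: 0.0001
```

Run:
```python
from h import *
o=get_obs(); im=capture("wrist"); c=wristcal(o)
print(o['clock'],o['tcp_pos'],o['wrist_force'],o['grip_width'])
cv2.imwrite("pics/w6.png",im[:,:,::-1]); 
p=[.4265,-.2585,-.0186]
for s in (.6,.8,1,1.15): print(s,proj(c,b2w(p,[.01-.055*np.cos(.698+s),-.045,.082+.055*np.sin(.698+s)])))
```

```text
7.85 [ 0.4266986  -0.30287074  0.11689218] [-0.17124379 -0.95804665  0.53622105] 0.00012697542879734687
0.6 [[312.27580816 344.87222594]]
0.8 [[312.17888393 324.62097785]]
1 [[312.12836756 299.68397903]]
1.15 [[312.12569838 278.98840768]]
```

View pics/w6.png

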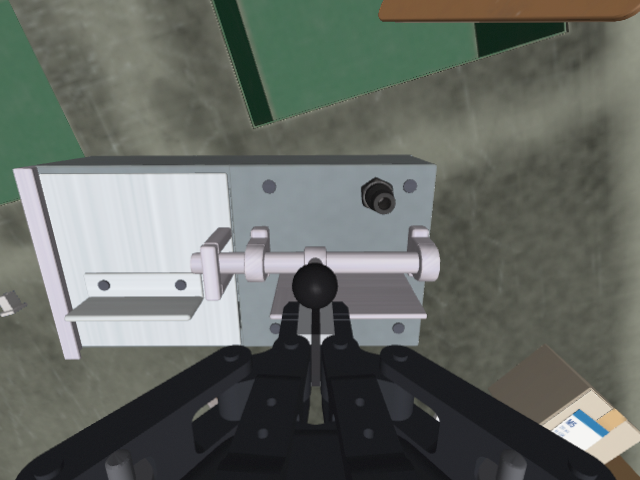

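Request:
apply_moves(
  increments=[
    [-0.01,0,0,0],
    [-0.025,0,0,0],
    [-0.028,0,0,0],
  ],
)

```text
clock: 8.28
tcp_pos: [0.3971, -0.3022, 0.1167]
eef_rot: [[1.0, -0.019, -0.0], [-0.019, -1.0, 0.0], [-0.0, -0.0, -1.0]]
wrist_force: [0.1, -0.9, 0.1]
grip_width: 0.0001
```

Request:
apply_moves(
  increments=[
    [0,0,0,0],
    [0,0,0,0],
    [0,0,0,0],
    [0.012,0,0,0],
    [0.026,0,0,0],
    [0.038,0,0,0],
    [0.047,0,0,0],
    [0.048,0,0,0],
  ],
  jaw=0.045,
)

```text
clock: 9.28
tcp_pos: [0.4472, -0.3032, 0.1168]
eef_rot: [[1.0, -0.017, -0.0], [-0.017, -1.0, 0.0], [-0.0, -0.0, -1.0]]
wrist_force: [0.7, 0.6, -0.1]
grip_width: 0.045
```

Request:
apply_moves(
  increments=[
    [0,0,0,0],
    [0,0,0,0],
    [0,0,0,0],
    [0,0,0,0],
  ],
  jaw=0.02,
)

```text
clock: 9.78
tcp_pos: [0.4463, -0.3033, 0.117]
eef_rot: [[1.0, -0.018, 0.0], [-0.018, -1.0, -0.0], [0.0, 0.0, -1.0]]
wrist_force: [-0.8, -0.8, 0.2]
grip_width: 0.02
```

Run:
```python
from h import *
o=get_obs(); im=capture("wrist"); c=wristcal(o)
print(o['clock'],o['tcp_pos'],o['wrist_force'],o['grip_width'])
cv2.imwrite("pics/w7.png",im[:,:,::-1]); 
a=capture("scene")[210:310,390:490,::-1]; cv2.imwrite("pics/s7.png",cv2.resize(a,None,fx=5,fy=5,interpolation=cv2.INTER_CUBIC))
```

```text
9.775 [ 0.4463371  -0.30328616  0.11696616] [-0.78982498 -0.78255539  0.21827502] 0.019964654619439644
```

View pics/w7.png

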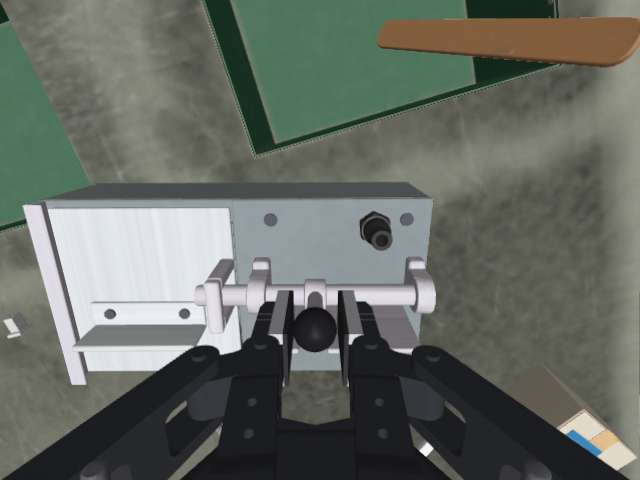

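View pics/s7.png

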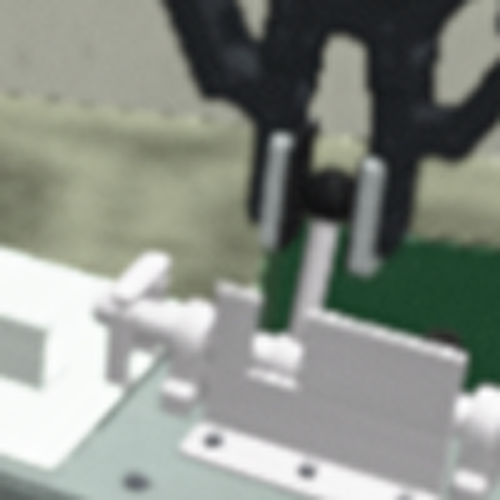

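Request:
apply_moves(
  increments=[
    [0,0.003,0,0],
    [0,0.008,0,0],
    [0,0.014,0,0],
    [0,0.02,0,0],
    [0,0.026,0,0],
    [0,0.032,0,0],
    [0,0.037,0,0],
    [0,0.04,0,0],
    [0,0.04,0,0],
  ],
)

```text
clock: 11.0
tcp_pos: [0.4457, -0.3433, 0.1169]
eef_rot: [[1.0, -0.018, -0.0], [-0.018, -1.0, 0.0], [-0.0, -0.0, -1.0]]
wrist_force: [-0.7, 3.0, 0.5]
grip_width: 0.0202
```

Run:
```python
from h import *
o=get_obs(); im=capture("wrist"); c=wristcal(o)
print(o['clock'],o['tcp_pos'],o['wrist_force'],o['grip_width'])
cv2.imwrite("pics/w8.png",im[:,:,::-1]);
```

```text
11.0 [ 0.44574362 -0.34327941  0.11688784] [-0.66030002  2.98595986  0.53146676] 0.020189338042152616
```

View pics/w8.png

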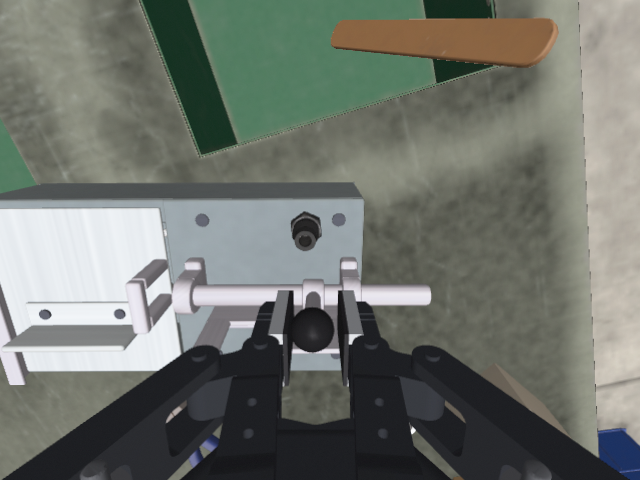

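Request:
apply_moves(
  increments=[
    [0,0.001,0,0],
    [0,0.002,0,0],
    [0,0.002,0,0],
  ],
)

```text
clock: 11.42
tcp_pos: [0.4458, -0.3438, 0.1168]
eef_rot: [[1.0, -0.018, -0.0], [-0.018, -1.0, 0.003], [-0.0, -0.003, -1.0]]
wrist_force: [0.8, 7.1, 3.1]
grip_width: 0.02
```

Request:
apply_moves(
  increments=[
    [0,-0.0015,0,0],
    [0,-0.0015,0,0],
    [0,-0.0015,0,0],
    [0,-0.0015,-0.02,0],
    [0,-0.0015,-0.05,0],
    [0,-0.0015,-0.075,0],
    [0,-0.0015,-0.08,0],
  ],
  jaw=0.045,
)

```text
clock: 12.3
tcp_pos: [0.447, -0.345, 0.2008]
eef_rot: [[1.0, -0.018, 0.004], [-0.018, -1.0, -0.004], [0.004, 0.004, -1.0]]
wrist_force: [0.2, 0.1, 0.1]
grip_width: 0.0447
```

Request:
apply_moves(
  increments=[
    [-0.01,-0.025,0,0],
    [-0.03,-0.06,0,0],
    [-0.05,-0.1,0,0],
    [-0.065,-0.13,0,0],
    [-0.069,-0.143,0,0],
    [-0.069,-0.143,0,0],
  ],
  jaw=0.0,
)

```text
clock: 13.05
tcp_pos: [0.3795, -0.1993, 0.197]
eef_rot: [[1.0, -0.017, 0.0], [-0.017, -1.0, -0.001], [0.0, 0.001, -1.0]]
wrist_force: [0.3, -0.2, 0.3]
grip_width: -0.0003
```

Run:
```python
from h import *
o=get_obs(); im=capture("wrist"); c=wristcal(o)
print(o['clock'],o['tcp_pos'],o['wrist_force'],o['grip_width'])
cv2.imwrite("pics/w9.png",im[:,:,::-1])
def ray(u,z):
    n=cv2.undistortPoints(np.array([[u]],float),c['mtx'],c['dist_coeffs'])[0,0]
    R=np.array(c['R']);C=-R.T@c['t'];d=R.T@np.r_[n,1];return C+d*(z-C[2])/d[2]
for r in trace("flange_top","wrist")[:1]: print(r['conf'],r['pixel'])
p=[.4265,-.2585,-.0186]
print(proj(c,b2w(p,[(-.022,.093,.09),(-.022,.023,.09)])), b2w(p,(-.022,.058,.09)))
```

```text
13.05 [ 0.3794901 -0.1993254  0.1969614] [ 0.26626074 -0.23982701  0.26402239] -0.0002551310924706259
0.71 [161.2, 319.0]
[[264.82605234 202.35084298]
 [361.64842521 202.49839212]] [[ 0.40558254 -0.20010086  0.09      ]]
```

View pics/w9.png

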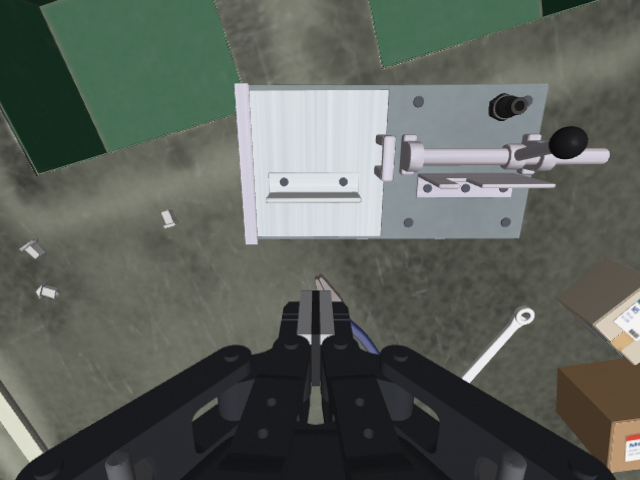

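Request:
apply_moves(
  increments=[
    [0,0,0.03,0],
    [0,0,0.07,0],
    [0,0,0.1,0],
    [0,0,0.118,0],
    [0,0,0.122,0],
    [0,0,0.122,0],
    [0,0,0.122,0],
  ],
)

```text
clock: 14.02
tcp_pos: [0.3802, -0.2002, 0.0761]
eef_rot: [[1.0, -0.018, 0.002], [-0.018, -1.0, -0.001], [0.002, 0.001, -1.0]]
wrist_force: [-0.2, -0.3, 0.9]
grip_width: 0.0003
```

Request:
apply_moves(
  increments=[
    [0.008,0,0,0],
    [0.014,0,0,0],
    [0.02,0,0,0],
    [0.03,0,0,0],
    [0.041,0,0,0],
    [0.052,0,0,0],
    [0.063,0,0,0],
    [0.073,0,0,0],
    [0.08,0,0,0],
    [0.08,0,0,0],
  ],
)

```text
clock: 15.28
tcp_pos: [0.4602, -0.2011, 0.0749]
eef_rot: [[1.0, -0.018, 0.001], [-0.018, -1.0, -0.0], [0.001, 0.0, -1.0]]
wrist_force: [0.0, -0.4, -0.6]
grip_width: -0.0
```

Request:
apply_moves(
  increments=[
    [0.002,0,0,0],
    [0.004,0,0,0],
    [0.005,0,0,0],
    [0.005,0,0,0],
  ],
)

```text
clock: 15.78
tcp_pos: [0.4633, -0.2011, 0.0748]
eef_rot: [[1.0, -0.018, -0.003], [-0.018, -1.0, 0.0], [-0.003, -0.0, -1.0]]
wrist_force: [-6.0, 0.8, 2.9]
grip_width: 0.0001
```

Run:
```python
from h import *
o=get_obs(); im=capture("wrist")
print(o['clock'],o['tcp_pos'],o['wrist_force'])
cv2.imwrite("pics/w10.png",im[:,:,::-1])
```

```text
15.775 [ 0.46332463 -0.20108837  0.07482237] [-5.9994428   0.78400494  2.87384104]
```

View pics/w10.png

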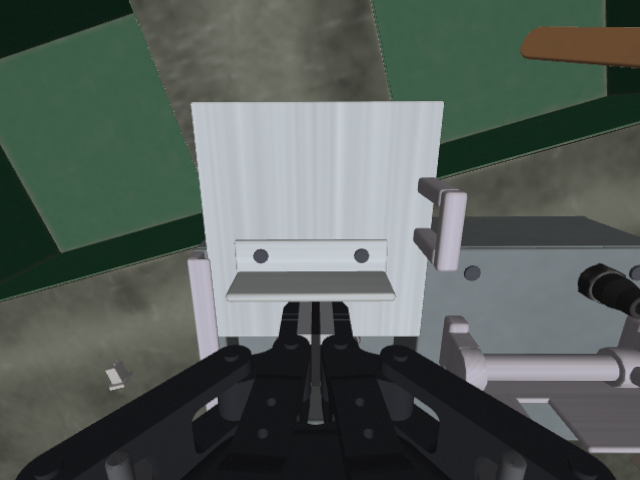

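Request:
apply_moves(
  increments=[
    [0.002,0,0,0],
    [0.003,0,0,0],
    [0.003,0,0,0],
  ],
)

```text
clock: 16.2
tcp_pos: [0.4634, -0.201, 0.0748]
eef_rot: [[1.0, -0.017, -0.011], [-0.017, -1.0, 0.001], [-0.011, -0.001, -1.0]]
wrist_force: [-17.2, -0.8, 11.7]
grip_width: -0.0002
```

At the stop. Back off, lift, check.

Request:
apply_moves(
  increments=[
    [-0.005,0,0,0],
    [-0.015,0,0,0],
    [-0.025,0,-0.005,0],
    [-0.035,0,-0.04,0],
    [-0.05,0,-0.09,0],
    [-0.065,0,-0.13,0],
    [-0.08,0,-0.14,0],
    [-0.08,0,-0.14,0],
    [-0.08,0,-0.14,0],
  ],
)

```text
clock: 17.32
tcp_pos: [0.3872, -0.1994, 0.2141]
eef_rot: [[1.0, -0.018, -0.0], [-0.018, -1.0, 0.001], [-0.0, -0.001, -1.0]]
wrist_force: [-0.5, 0.5, -0.0]
grip_width: 0.0
```

Run:
```python
from h import *
o=get_obs(); im=capture("wrist"); c=wristcal(o)
print(o['clock'],o['tcp_pos'],o['wrist_force'],o['dq'].round(1))
cv2.imwrite("pics/w11.png",im[:,:,::-1])
p=[.4265,-.2585,-.0186]
print("flange open",proj(c,b2w(p,[(.048,.093,.09),(.048,.023,.09)])))
for s in (.87,1,1.15): print(s,proj(c,b2w(p,[.01-.055*np.cos(.698+s),-.085,.082+.055*np.sin(.698+s)])))
a=capture("scene"); cv2.imwrite("pics/s11.png",a[:,:,::-1])
```

```text
17.325 [ 0.38718035 -0.19942617  0.21414078] [-0.45759358  0.45798528 -0.04376815] [ 0.1  1.2  0.1 -0.1  0.1  0. ]
flange open [[264.3576445  111.16966076]
 [362.60618702 111.21127321]]
0.87 [[544.26250307 174.77153163]]
1 [[546.24743596 162.9680017 ]]
1.15 [[547.35097471 149.20621034]]
```

View pics/w11.png

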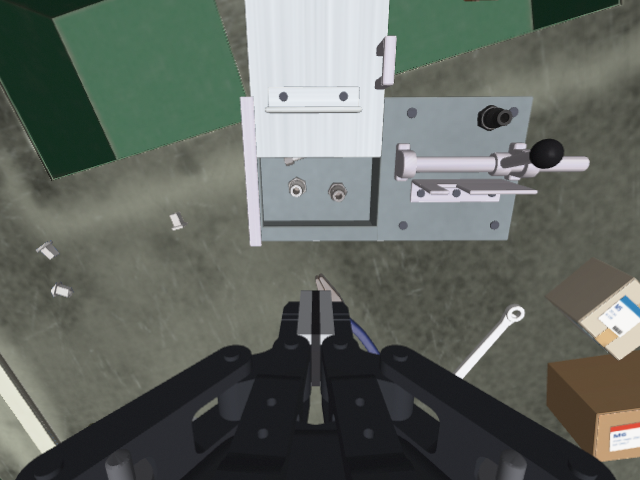

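View pics/s11.png

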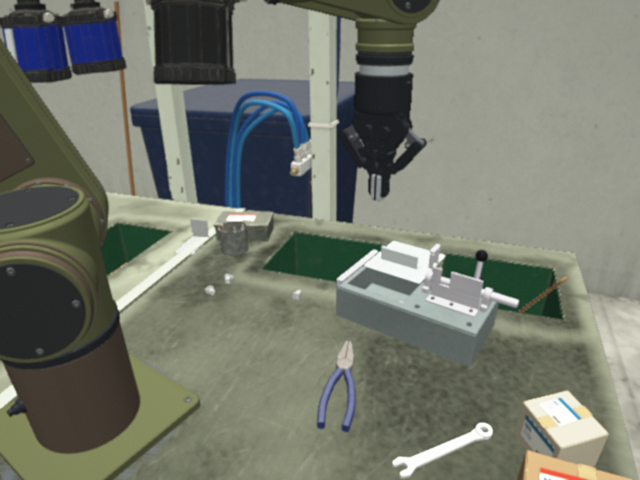

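```bash
python3 -c "
from workcell import *
print(hand_in())"
```

```text
the job is handed in; nothing more can be done
None
```

The job is done and handed in at about 17.4 s. The bolt's handle is lifted past upright, the bolt is fully drawn, and the hatch cover is fully open.

**How it went:**
- **Handle:** I first gripped the knob and swung it. The knob slipped out of the pads with the handle about halfway up. I then pushed the handle past upright with the shut fingers.
- **Bolt:** I drew it by its knob, with the fingers either side, until it stopped. The wrist force then read about 7 N.
- **Hatch:** I pushed the flange until it stopped. The wrist force was about 17 N in the push direction.

**Last checks:**
- **Hatch:** In the last wrist picture the flange sits where a 70 mm opening puts it, to about a pixel.
- **Bolt and handle:** The knob matches a 40 mm draw, with the handle at about 1.1 rad.
- **Bystanders:** The nose piece still stands behind the bolt. The cup, bracket and tin, judged by eye only, look undisturbed.
- **Robot:** It was clear of everything, and the wrist force was near zero.

Nothing disagreed in those checks. The wrist picture moved the box about 3 mm from the first scene estimate, so I used the later value.

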